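# Function-test the bench stop button

### The arm

A 6-joint arm with a two-finger parallel gripper is mounted at the origin on a cart in front of the work surface, level with it; the furniture and walls round the work are solid. World frame = base frame: x ahead of the robot, y to its left, z up, the work surface at z = 0. Lengths are in m, angles in degrees, forces in N, time in s.
With the tool pointing down it reaches from about 0.35 to 0.975 m from the base axis. Payload 7.1 kg.
Tool frame: the origin (TCP) lies on the centre line of the jaws, within the pads' length; the fingertips stand 17 mm ahead of it and the grasp point (between the pads) lies 2 mm behind it (robot.tip_extent is the distance from the TCP to the fingertips, in m); z points along the fingers, y is the line along which they close (so a half turn about z gives the same grasp; the last joint's range is limited). The gripper opens to 88 mm and grips with 3 to 60 N. Pads are 20 mm wide; open, the fingers measure 115 mm over their backs; the gripper's body (75 mm by 178 mm) begins 61 mm behind the grasp point.
Start: joints at [71.849, 24.242, 93.386, -0, 62.372, -1.089], TCP at [0.183, 0.597, 0.24] pointing down, gripper open.
Joint ranges: [-172.04, 172.04], [-51.8, 120.97], [4.93, 147.93], [-75.15, 255.16], [6.16, 154.13], [-145.62, 145.62]. Speed limits (degrees/s): [136.94, 136.94, 172.46, 180, 180, 180].

### API

Orientations are given as [roll, pitch, yaw] about the fixed x, y, z axes, in that order (R = Rz(yaw) Ry(pitch) Rx(roll)).
In Python, from bench import status, optics, job, spotter, robot gives the robot as it stands. The module is installed in compiled form; this text tells all that it offers.
- The arm moves only by the tool send_rows, never from a script. Its argument "series" is a list of rows, each a list of 3 entries, a list of its own where there are three numbers: the finger opening in m, from 0 to 0.0878, then the shift along the tool's x, y, z in m, then the turn about the tool's z in degrees. A call has 1 to 12 rows; each row shifts and turns the commanded pose from where the row before left it, along the tool's axes as they then stand; what a row does not reach is not made up. A row lasts 1/8 s, in which the tool goes at most 62.5 mm and 10.7 degrees, less where a joint would pass 70% of its speed; a pose out of reach is approached as far as the arm can. A call with a gripper value outside its range is refused whole. The fingers move at their own pace and stop on an object; the grip force is fixed at half the most. Time passes only in rows, so rows that do not move let the fingers close. It gives the time, the measured TCP pose, the force, the opening and the grip force at its end, in the units of the state.
- status.get_obs(): the state, without advancing time (a new reading comes with each control period).
- optics.snapshot(name): name is "scene" or "top" or "wrist"; returns a dict with "color" (480x640x3 uint8, blue, green, red), "depth" (480x640 float32, m along the optical axis (not along the pixel's ray), 0 where there is no reading), "mtx" (3x3 intrinsics, pixels), "k1" (the pictures are not rectified: a ray, as slopes to the right and down, at radius r is drawn at 1 + k1 r^2 times it, then the intrinsics apply), "cam_to_world" (4x4, takes a point from camera to world coordinates); the wrist camera has in their place "T_tool_cam" (4x4, takes a point from camera to tool coordinates, whose origin is the TCP and whose axes are the flange's). Camera axes: x right, y down, z forward; pixel columns grow to the right and rows downward; lengths in m; the calibration is good to about 2 mm. A picture is of the moment at which its call begins: read the wrist's pose just before it.
- job.close_job(): hands the job in; it is judged then, once.
Trained networks look in the newest picture that a camera, given by its name, has taken for a name from the list of things; names that differ only in an ending like _2 or _b are one class to them, and where a whole thing is asked for, a point or a joint stands for the part that bears it (a point fixed in the world has none). Each returns a list of dicts, best first, with "score" (0 to 1); they miss things now and then, are a little off and sometimes report something else, mostly with a low value. They report only what shows in the picture. A call takes as long as a camera call. They do not tell look-alikes from the thing itself.
- spotter.cut_out(camera, label): "region" (480x640 bool, what is visible of it) and "rect" ([left, top, right, bottom] in pixels, round what is visible of it).
- spotter.spot_point(camera, label): "centre" ([row, column] in pixels: a listed point, or the origin of a listed thing).
The state is a dict: "time": time; "joints": joint angles; "qvel": joint speeds; "joint_efforts": joint torques, N m; "tool_pos": TCP position; "tcp_rot": TCP orientation; "force": force on the tool from outside, world axes, zero at the start; "torque": the same for the moment, N m; "gripper_width": finger opening in m; "grip_force": force on a finger pad.
Only numpy, scipy, OpenCV 4.12 (cv2) and the standard library are available. Lean on these libraries where they do the work, as an engineer would, in place of code of your own. Each camera call takes 0.05 s, during which the arm holds its last target. There are 200 camera calls.

### The job

Test the stop box of the repair bench: press the three-lobed mushroom button in until it latches and let go of it, so that it stays down by itself. Then push one of its lobes round clockwise (seen from above) with the outside of a finger until the button pops back up, let it spring back, and finally press the small round reset button at the other end of the box and let go. Only touch and push: do not lift or shove the box, do not press reset while the stop is latched, and leave the loose things round the box where they lie.

Things in the scene. Friction and masses are not known exactly. Their poses are not given: they have to be found in the camera images.
- stop_box: grey die-cast box on rubber feet, loose on the table but heavy (about 1.6 kg; slides if pushed sideways with more than about 6 N), 110 (its x) x 200 (its y) x 55 mm high, plus a short cable gland 22 mm out of its +y end. Origin: centre of its underside, z up. On its top: the black mushroom at x 0, y +45 mm, the small reset button at x 0, y -65 mm
- stop_head_top (a point): centre of the mushroom's domed top, on its vertical axis, 99 mm above the table and 44 mm above the box top when out. Hub of 29 mm radius with three lobes out to 43 mm radius, 22 mm wide, 120 degrees apart; lobe tops 8 mm, undersides 22 mm below this point. A steel collar of 27 mm radius, 7 mm high, lies on the box under it
- stop_lobe (a point): middle of the outer end of one lobe: 43 mm from the mushroom's axis, half-way up the lobe (15 mm below the domed top). It moves and turns with the mushroom; at rest it lies on the box's +x side. The other lobes are 120 and 240 degrees round. Between two lobes a shut fingertip fits down beside the hub to just above the box top
- stop_press (a joint): how far the mushroom is pushed in, m: 0 out, end stop 0.010. Sprung outwards; pressing it in takes 4 to 9 N. It latches at about 0.0075 once pushed past about 0.008, best pushed to the end stop, and then stays in when let go; only twisting releases it. Press slowly: a quick touch gives a short force spike before it has moved
- stop_twist (a joint): how far the mushroom is twisted clockwise seen from above, rad: 0 at rest, end stop 0.75. Sprung back to 0, about 0.03 to 0.1 N m. The latch lets go at about 0.4 to 0.5 and the mushroom springs up 8 mm
- reset_top (a point): centre of the top of the small round black reset button (26 mm across) , 21 mm above the box top when out, in a dark round housing 42 mm across and 12 mm high; moves with the button
- reset (a joint): how far the reset button is pressed, m: 0 out, 0.005 fully in (about 4 N). It springs back
- pad_box: bystander: teal carton 60 x 95 x 23 mm lying loose beside the reset end of the box; origin at the centre of its underside
- heatsink: bystander: small finned heatsink 40 x 40 x 24 mm, loose on the +x side of the box; origin at the centre of its underside
- usb_stick: bystander: USB stick 18 x 50 x 8 mm, loose on the -x side of the box; origin at the centre of its underside
Not all that is in view belongs to the job. Several things have the shape of the stop_box; the one meant has the colours described above.

How it is judged (in metres and radians):
On the way, in this order (a step that is already met when the one before it is completed fails the run):
1. the mushroom is latched in and nothing of the robot touches the box (value of joint stop_press above 0.006 m and contact force between each of the arm, the fingers and stop_box below 0.2 N), for 0.2 s.
2. the mushroom, twisted, has popped back up (value of joint stop_press below 0.0015 m), for 0.1 s.
3. the reset button is pressed in while the mushroom is up (value of joint reset above 0.0035 m and value of joint stop_press below 0.002 m).
At the end, for the whole second after the job is handed in: the mushroom is out (within 1.5 mm) and twisted back (within 0.1 rad), the reset button is out (within 1.2 mm), the box stands level and still within 30 mm of where it stood, and the three loose things are within 20 mm of where they lay (value of joint stop_press below 0.0015 m and value of joint stop_twist below 0.1 rad and value of joint reset below 0.0012 m and distance of stop_box from where it was at the start of the episode below 0.03 m and angle between stop_box's own z axis and vertical below 0.05 rad and linear speed of stop_box below 0.01 m/s and distance of each of pad_box, heatsink, usb_stick from where it was at the start of the episode below 0.02 m); the robot touches nothing.
It fails at once if the stop box is lifted or tipped (height (world z) of stop_box above 0.01 m or angle between stop_box's own z axis and vertical above 0.15 rad).
It fails at once if the stop box is shoved more than 30 mm (distance of stop_box from where it was at the start of the episode above 0.03 m).
It fails at once if reset is pressed while the stop is latched in (value of joint reset above 0.0025 m and value of joint stop_press above 0.005 m).
It fails at once if a loose thing beside the box is lifted, carried or pushed away (distance of any of pad_box, heatsink, usb_stick from where it was at the start of the episode above 0.02 m).
It also fails if it takes over 51 s, if anything falls off the work surface, if the arm or the gripper's body presses on something with over 40 N, if the wrist force passes 120 N, or if a joint passes its speed limit or range.

## Working session

There is one attempt and no reset: what is moved stays moved. The work goes in short steps, Python scripts to look and compute and a tool call to move; the robot and the scene stay as the last step left them, time stands still between calls to the robot, and variables do not carry over. Pictures are saved under pics/ and viewed, at most 10 in all, crops included, and the job is handed in when it is done.

Besides the shell and the picture viewer there is one more tool, called after "Call:" as name([rows], argument=value, ...), one row to a line, values as JSON. send_rows: Moves the arm, as the interface text tells. Its arguments: {"type":"object","properties":{"series":{"type":"array","items":{"type":"array"}}},"required":["series"]}

```bash
mkdir -p pics; cat > h.py <<'E'
import numpy as np, cv2
from bench import status, optics, job, spotter, robot
from scipy.spatial.transform import Rotation as R
def snap(n):
    o=status.get_obs(); s=optics.snapshot(n)
    if n=='wrist':
        T=np.eye(4);T[:3,:3]=R.from_euler('xyz',o['tcp_rot'],degrees=True).as_matrix();T[:3,3]=o['tool_pos']
        s['T']=T@s['T_tool_cam']
    else: s['T']=s['cam_to_world']
    return s
def ray(s,uv):
    K=s['mtx'];d=np.array([(uv[0]-K[0,2])/K[0,0],(uv[1]-K[1,2])/K[1,1]]);p=d.copy()
    for _ in range(20): p=d/(1+s['k1']*(p@p))
    return np.array([p[0],p[1],1.])
def at_z(s,uv,z):
    r=s['T'][:3,:3]@ray(s,uv);t=s['T'][:3,3];return t+r*(z-t[2])/r[2]
def at_d(s,uv):
    u,v=int(round(uv[0])),int(round(uv[1]));w=s['depth'][max(v-1,0):v+2,max(u-1,0):u+2];w=w[w>0]
    if len(w)==0:return None
    return s['T'][:3,:3]@(ray(s,uv)*np.median(w))+s['T'][:3,3]
E
python3 - <<'E'
from h import *
np.set_printoptions(precision=4,suppress=True)
print(status.get_obs())
for n in ['scene','top']:
    s=snap(n);cv2.imwrite(f'pics/{n}0.png',s['color']);print(n,s['T'])
    for l in ['stop_box','stop_head_top','stop_lobe','reset_top','pad_box','heatsink','usb_stick']:
        for r in spotter.spot_point(n,l)[:5]:
            c=r['centre'];print(l,round(r['score'],2),np.round(c,1),at_d(s,(c[1],c[0])))
E
```

```text
{'time': 0.0, 'joints': array([71.8462, 24.2833, 93.4326, -0.0013, 62.3717, -1.0886]), 'qvel': array([-0.0297,  0.1233, -0.1413,  0.0114, -0.0974, -0.0725]), 'joint_efforts': array([  0.0003, -54.4623, -27.3672,   0.0643,   0.0227,  -0.0001]), 'tool_pos': array([0.1832, 0.597 , 0.2389]), 'tcp_rot': array([-179.9124,   -0.0005,  162.9354]), 'force': array([-0.4065,  0.2772, -0.3532]), 'torque': array([0.0291, 0.032 , 0.0278]), 'grip_force': 0.0, 'gripper_width': 0.08793476176969468}
scene [[ 0.7802 -0.4759  0.406   0.1868]
 [-0.6255 -0.5979  0.5013 -0.6218]
 [ 0.0042 -0.6451 -0.7641  0.902 ]
 [ 0.      0.      0.      1.    ]]
stop_box 0.96 [232.9 278.9] [0.5687 0.0022 0.0618]
stop_box 0.69 [211.1 167.9] [0.3908 0.2436 0.0572]
stop_box 0.66 [309.6 363.1] [ 0.5665 -0.3025  0.0978]
stop_head_top 0.94 [192.3 280.4] [0.6349 0.0844 0.0981]
stop_head_top 0.93 [298.4 359.2] [ 0.5778 -0.2779  0.0991]
stop_head_top 0.73 [412.7 386.4] [ 0.4565 -0.4827  0.1001]
stop_head_top 0.61 [191.3 172.2] [0.4212 0.2581 0.0983]
stop_head_top 0.56 [230.7 271.1] [0.5508 0.0079 0.0777]
stop_lobe 0.98 [436.8 39
[... 1020 characters left out ...]
4 0.0952]
stop_head_top 0.55 [238.9 259.1] [0.6311 0.0763 0.0968]
stop_lobe 0.88 [269.7 386.5] [ 0.561  -0.2441  0.0552]
stop_lobe 0.8 [318.9 496.1] [ 0.437  -0.5068  0.09  ]
stop_lobe 0.77 [339.1 186.2] [0.3831 0.2495 0.0884]
stop_lobe 0.58 [230.7 271.7] [0.6538 0.0464 0.0883]
stop_lobe 0.21 [257.4 270.5] [0.5909 0.0517 0.0549]
reset_top 0.56 [226.2 391.3] [ 0.6692 -0.2553  0.0774]
reset_top 0.51 [272.6 285.1] [0.5498 0.0115 0.076 ]
reset_top 0.45 [325.4 141.5] [0.414  0.3694 0.074 ]
reset_top 0.42 [352.6 464.8] [ 0.3557 -0.4307  0.0754]
pad_box 0.88 [303.4 321. ] [ 0.4765 -0.0779  0.0225]
heatsink 0.68 [215.4 282.8] [0.7094 0.0261 0.0204]
usb_stick 0.64 [301.4 250.9] [0.4807 0.106  0.0086]
```

View pics/scene0.png

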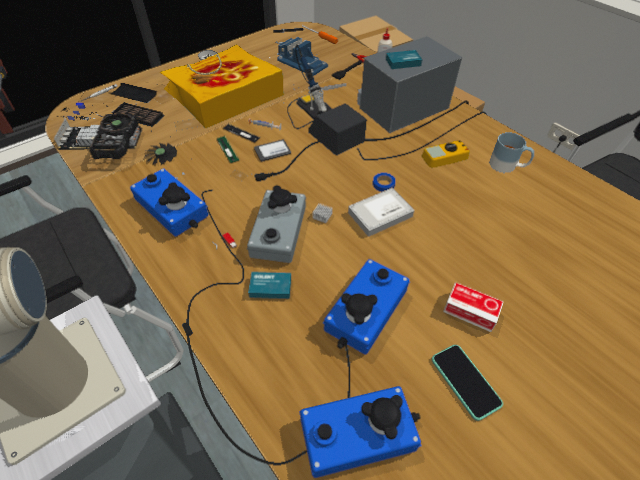

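View pics/top0.png

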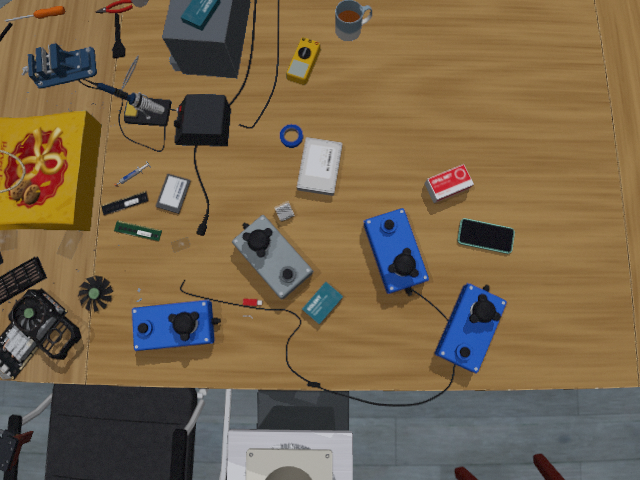

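The grey box with the black mushroom is the target: box at about (272,257) in top, mushroom (259,239), reset (288,274). Look-alikes are all blue: top (172,325), (396,250) and (472,327). The grey box also has the heatsink (285,212), USB stick (252,302) and teal carton (323,303) beside it, as described.

```bash
cat > meas.py <<'E'
from h import *
np.set_printoptions(precision=4,suppress=True)
def cloud(s):
    v,u=np.mgrid[0:480,0:640];K=s['mtx']
    n=cv2.undistortPoints(np.stack([u,v],-1).reshape(-1,1,2).astype(float),K,np.array([s['k1'],0,0,0,0.])).reshape(480,640,2)
    P=np.dstack([n,np.ones((480,640))])*s['depth'][...,None]
    return P@s['T'][:3,:3].T+s['T'][:3,3]
def meas(n,c=np.array([0.592,0.047])):
    s=snap(n);P=cloud(s);ok=(s['depth']>0)&(np.linalg.norm(P[...,:2]-c,axis=2)<0.14)
    Z=P[...,2]
    bt=ok&(abs(Z-0.055)<0.006); r=cv2.minAreaRect((P[bt][:,:2]*1000).astype(np.float32)); print(n,'boxtop',r,np.median(Z[bt]))
    hd=ok&(Z>0.083)&(Z<.11)
    pts=P[hd]; print('head n',len(pts),'zmax',np.percentile(pts[:,2],98))
    cnt=(pts[:,:2]*1000).astype(np.float32);dome=pts[pts[:,2]>0.094]
    print('dome mean',dome.mean(0),len(dome),'mincircle',cv2.minEnclosingCircle(cnt))
    rs=P[ok&(abs(Z-0.076)<0.005)];rc=c+ (c-dome.mean(0)[:2])*1.44-0
    q=rs[np.linalg.norm(rs[:,:2]-dome.mean(0)[:2],axis=1)>0.085]; print('reset',q.mean(0),len(q),np.percentile(q[:,2],95), cv2.minEnclosingCircle((q[:,:2]*1000).astype(np.float32)))
    b=(q.mean(0)-dome.mean(0))[:2]; print('dist',np.linalg.norm(b),'box y angle',np.degrees(np.arctan2(-b[1],-b[0])))
    return s,P
if __name__=='__main__':
    s,P=meas('scene'); t,Q=meas('top')
    a=cv2.resize(s['color'][160:280,210:350],None,fx=4,fy=4,interpolation=cv2.INTER_CUBIC); cv2.imwrite('pics/crop1.png',a)
E
python3 meas.py
```

```text
scene boxtop ((594.79638671875, 48.908363342285156), (201.54930114746094, 110.61752319335938), 41.89909744262695) 0.05633149234450696
head n 416 zmax 0.10092555503062002
dome mean [0.6273 0.0769 0.0976] 213 mincircle ((628.3856201171875, 80.01753997802734), 43.49507141113281)
reset [0.5455 0.0036 0.0764] 79 0.07952376724364085 ((546.0149536132812, 3.1711819171905518), 17.837688446044922)
dist 0.10980243294518666 box y angle 41.85052677436839
top boxtop ((596.3651733398438, 49.2183837890625), (200.56680297851562, 109.9444351196289), 41.87899398803711) 0.05427770815323196
head n 529 zmax 0.10012377793473698
dome mean [0.6287 0.0787 0.0969] 220 mincircle ((630.1055297851562, 79.27943420410156), 42.333473205566406)
reset [0.5474 0.0056 0.0751] 81 0.07942704737973028 ((548.5277099609375, 2.680119514465332), 15.724149703979492)
dist 0.10934220907933642 box y angle 41.95848580063491
```

View pics/crop1.png

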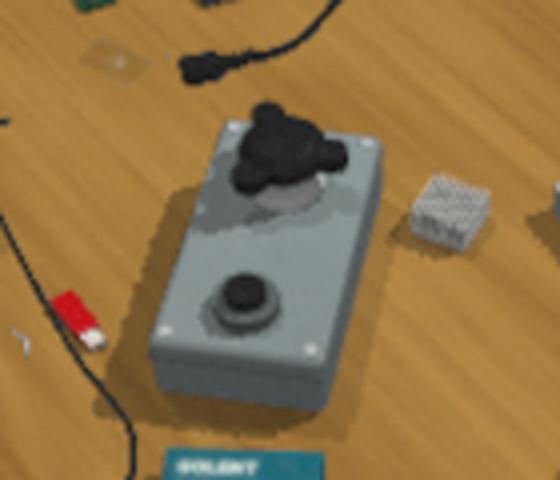

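The crop confirms the grey box with its black mushroom at the far end and reset at the near end. From depth: box centre (0.5956,0.049), y axis at 41.9°, head (0.629,0.079), reset (0.547,0.0056); sizes match.

Call:
send_rows([
  [0,[-0.0482,-0.0304,0],0],
  [0,[-0.0482,-0.0304,0],0],
  [0,[-0.0482,-0.0304,0],0],
  [0,[-0.0482,-0.0304,0],0],
  [0,[-0.0482,-0.0304,0],0],
  [0,[-0.0482,-0.0304,0],0],
  [0,[-0.0482,-0.0304,0],0],
  [0,[-0.0482,-0.0304,0],0],
  [0,[-0.0482,-0.0304,0],0],
  [0,[-0.0482,-0.0304,0],0],
  [0,[-0.0482,-0.0304,0],0],
  [0,[-0.0482,-0.0304,0],0],
])

```text
time: 2.4
tool_pos: [0.6304, 0.0774, 0.2398]
tcp_rot: [180.0, 0.0, 162.9]
force: [0.2, 0.9, -0.3]
gripper_width: 0.0005
grip_force: 0.0
```

Call:
send_rows([
  [0,[0,0,0],10.4],
  [0,[0,0,0],10.4],
  [0,[0,0,0],10.2],
  [0,[0,0,0],0],
  [0,[0,0,0],0],
])

```text
time: 3.02
tool_pos: [0.6293, 0.0791, 0.2397]
tcp_rot: [180.0, 0.0, 132.1]
force: [-0.4, 0.5, -0.0]
gripper_width: 0.0008
grip_force: 0.0
```

```bash
cat > to.py <<'E'
import sys
from h import *
def to(x,y,z):
    o=status.get_obs();M=R.from_euler('xyz',o['tcp_rot'],degrees=True).as_matrix()
    return M.T@(np.array([x,y,z])-o['tool_pos'])
if __name__=='__main__':
    o=status.get_obs();np.set_printoptions(precision=4,suppress=True)
    print(o['time'],o['tool_pos'],o['tcp_rot'],o['force'],o['gripper_width'])
    a=list(map(float,sys.argv[1:4]));print('tool shift',to(*a))
E
python3 to.py 0.629 0.079 0.125; python3 - <<'E'
from meas import *
o=status.get_obs();s=snap('wrist');print(s['T']);cv2.imwrite('pics/w1.png',s['color'])
for l in ['stop_head_top','stop_lobe','reset_top','heatsink','pad_box','usb_stick']:
    for r in spotter.spot_point('wrist',l)[:3]:
        c=r['centre'];z={'stop_head_top':.099,'stop_lobe':.084,'reset_top':.076}.get(l,0.);print(l,round(r['score'],2),c,at_z(s,(c[1],c[0]),z))
E
```

```text
3.025 [0.6293 0.0791 0.2397] [179.9981   0.0023 132.1379] [-0.4175  0.5256 -0.0043] 0.0008034270918241921
tool shift [ 0.0001 -0.0002  0.1147]
[[ 0.7409  0.6468  0.1809  0.5801]
 [ 0.6716 -0.7134 -0.2001  0.1341]
 [-0.0004  0.2698 -0.9629  0.3845]
 [ 0.      0.      0.      1.    ]]
stop_head_top 0.66 [224.7, 326.4] [0.6292 0.0825 0.099 ]
stop_lobe 0.75 [395.9, 76.8] [ 0.559  -0.2469  0.084 ]
stop_lobe 0.6 [265.6, 324.8] [0.6575 0.0493 0.084 ]
reset_top 0.64 [219.0, 207.0] [0.5464 0.0072 0.076 ]
heatsink 0.82 [289.0, 352.1] [0.7249 0.0254 0.    ]
heatsink 0.64 [266.0, 323.0] [ 0.6779  0.0237 -0.    ]
pad_box 0.81 [220.7, 143.0] [ 0.4829 -0.0768  0.    ]
usb_stick 0.84 [92.8, 236.0] [0.4777 0.107  0.    ]
```

Call:
send_rows([
  [0,[0,0,0.03],0],
  [0,[0,0,0.03],0],
  [0,[0,0,0.03],0],
  [0,[0,0,0.02],0],
  [0,[0,0,0.007],0],
  [0,[0,0,0.002],0],
  [0,[0,0,0.0015],0],
  [0,[0,0,0.0015],0],
  [0,[0,0,0.0015],0],
  [0,[0,0,0.0015],0],
  [0,[0,0,0.0015],0],
  [0,[0,0,0],0],
])

```text
time: 4.88
tool_pos: [0.6296, 0.0791, 0.1139]
tcp_rot: [180.0, 0.0, 131.9]
force: [-0.8, -0.5, 6.0]
gripper_width: 0.0006
grip_force: 2.9
```

Call:
send_rows([
  [0,[0,0,0.001],0],
  [0,[0,0,0.001],0],
  [0,[0,0,0.001],0],
  [0,[0,0,0.001],0],
  [0,[0,0,0.001],0],
  [0,[0,0,0.001],0],
  [0,[0,0,0.001],0],
  [0,[0,0,0.001],0],
  [0,[0,0,0],0],
])

```text
time: 6.0
tool_pos: [0.6296, 0.0791, 0.1059]
tcp_rot: [180.0, 0.0, 131.9]
force: [-0.6, -0.2, 5.5]
gripper_width: 0.0007
grip_force: 3.1
```

Call:
send_rows([
  [0,[0,0,0.0007],0],
  [0,[0,0,0.0007],0],
  [0,[0,0,0.0006],0],
  [0,[0,0,0],0],
])

```text
time: 6.5
tool_pos: [0.63, 0.0791, 0.1054]
tcp_rot: [179.9, 0.1, 131.9]
force: [-5.6, -1.0, 17.0]
gripper_width: 0.0002
grip_force: 8.7
```

End stop reached (17 N). Retreat and check that it is latched.

Call:
send_rows([
  [0,[0,0,-0.003],0],
  [0,[0,0,-0.005],0],
  [0,[0,0,-0.012],0],
  [0,[0,0,-0.03],0],
  [0,[0,0,-0.03],0],
  [0,[0,0,0],0],
  [0,[0,0,0],0],
  [0,[0,0,0],0],
])

```text
time: 7.5
tool_pos: [0.6284, 0.0789, 0.1818]
tcp_rot: [-179.9, -0.1, 131.9]
force: [0.4, 0.1, -0.4]
gripper_width: 0.0003
grip_force: 0.0
```

```bash
python3 - <<'E'
from meas import *
s,P=meas('scene'); t,Q=meas('top')
for n,A,c in(('scene',P,None),('top',Q,None)):
    m=np.linalg.norm(A[...,:2]-[0.629,0.079],axis=2)<0.01
    print(n,np.sort(A[m][:,2])[:40:4], m.sum())
w=snap('wrist')
for l in ['stop_head_top','stop_lobe']:
    for r in spotter.spot_point('wrist',l)[:2]: print(l,r['centre'],r['score'],at_z(w,r['centre'][::-1],.0915 if 'head' in l else .0765))
E
python3 to.py 0.629 0.079 0.14
```

```text
scene boxtop ((594.6325073242188, 48.37355041503906), (202.34471130371094, 110.04096984863281), 42.07868957519531) 0.05630678753238383
head n 341 zmax 0.0939980516679662
dome mean [0.6283 0.0736 0.0947] 7 mincircle ((627.9918823242188, 78.21411895751953), 42.24608612060547)
reset [0.5458 0.0033 0.0767] 75 0.07973269726954857 ((544.7237548828125, 2.399399757385254), 15.343575477600098)
dist 0.10843346897073668 box y angle 40.42758668152372
top boxtop ((591.8117065429688, 45.310264587402344), (188.28823852539062, 109.66053009033203), 42.1488151550293) 0.054041263684067475
head n 18 zmax 0.09341039227202408
dome mean [nan nan nan] 0 mincircle ((640.6511840820312, 55.54621505737305), 17.321149826049805)
7.6 [0.6286 0.0789 0.182 ] [-179.9055   -0.0649  131.9359] [-0.9426  0.4897  0.1441] 0.000788894356089789
tool shift [-0.0002  0.0004  0.042 ]meas.py:15: RuntimeWarning: Mean of empty slice.
  print('dome mean',dome.mean(0),len(dome),'mincircle',cv2.minEnclosingCircle(cnt))
  ret = um.true_divide(
meas.py:16: RuntimeWarning: Mean of empty slice.
  rs=P[ok&(abs(Z-0.076)<0.005)];rc=c+ (c-dome.mean(0)[:2])*1.44-0
meas.py:17: RuntimeWarning: Mean of empty slice.
  q=rs[np.linalg.norm(rs[:,:2]-dome.mean(0)[:2],axis=1)>0.085]; print('reset',q.mean(0),len(q),np.percentile(q[:,2],95), cv2.minEnclosingCircle((q[:,:2]*1000).astype(np.float32)))
Traceback (most recent call last):
  File "meas.py", line 17, in meas
    q=rs[np.linalg.norm(rs[:,:2]-dome.mean(0)[:2],axis=1)>0.085]; print('reset',q.mean(0),len(q),np.percentile(q[:,2],95), cv2.minEnclosingCircle((q[:,:2]*1000).astype(np.float32)))
                                                                                                 ~~~~~~~~~~~~~^^^^^^^^^^^
IndexError: index -1 is out of bounds for axis 0 with size 0
```

Head top dropped about 7 mm and nothing touches it: latched. Now move beside the hub, on the counter-clockwise side of the +x lobe.

Call:
send_rows([
  [0,[-0.0205,0.0175,0],0],
  [0,[-0.0205,0.0175,0],0],
  [0,[0,0,0.03],0],
  [0,[0,0,0.03],0],
  [0,[0,0,0.02],0],
  [0,[0,0,0.01],0],
  [0,[0,0,0.01],0],
  [0,[0,0,0],0],
])

```text
time: 8.6
tool_pos: [0.6826, 0.072, 0.0829]
tcp_rot: [-180.0, -0.0, 131.9]
force: [0.1, -0.3, 0.5]
gripper_width: 0.0002
grip_force: 0.0
```

```bash
python3 to.py 0.629 0.079 0.082; python3 - <<'E'
from h import *
s=snap('scene');cv2.imwrite('pics/s3.png',cv2.resize(s['color'][150:270,210:350],None,fx=4,fy=4,interpolation=cv2.INTER_CUBIC))
E
```

```text
8.6 [0.6826 0.072  0.0829] [-179.9826   -0.0129  131.9409] [ 0.0909 -0.3344  0.4596] 0.00023328180936112167
tool shift [ 0.0411 -0.0352  0.001 ]
```

View pics/s3.png

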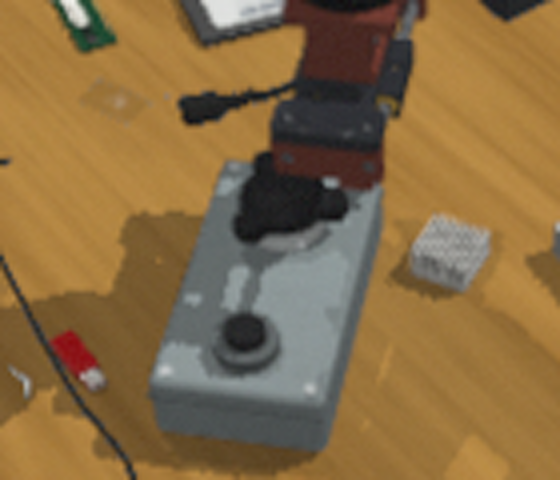

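The finger stands in the gap behind the right (+x) lobe, at crop (330,165), clear of the hub. Close up to the lobe, then orbit about the mushroom axis.

Call:
send_rows([
  [0,[0,-0.005,0],0],
  [0,[0,-0.005,0],0],
  [0,[-0.0016,-0.0029,0],4],
  [0,[-0.0016,-0.0029,0],4],
  [0,[-0.0016,-0.0029,0],4],
  [0,[-0.0016,-0.0029,0],4],
  [0,[0,0,0],0],
])

```text
time: 9.52
tool_pos: [0.6695, 0.0529, 0.0836]
tcp_rot: [180.0, 0.0, 116.0]
force: [-0.3, -0.4, 0.7]
gripper_width: 0.0004
grip_force: 0.0
```

```bash
python3 to.py 0.629 0.079 0.082
```

```text
9.525 [0.6695 0.0529 0.0836] [179.9884   0.0062 115.9501] [-0.3066 -0.4445  0.7391] 0.0003644316049159703
tool shift [ 0.0412 -0.025   0.0016]
```

```bash
python3 - <<'E'
from h import *
s=snap('scene');a=cv2.resize(s['color'][150:250,230:350],None,fx=5,fy=5,interpolation=cv2.INTER_CUBIC)
cv2.imwrite('pics/s4.png',np.clip(a.astype(float)*1.6,0,255).astype(np.uint8))
E
```

```text
(no output)
```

View pics/s4.png

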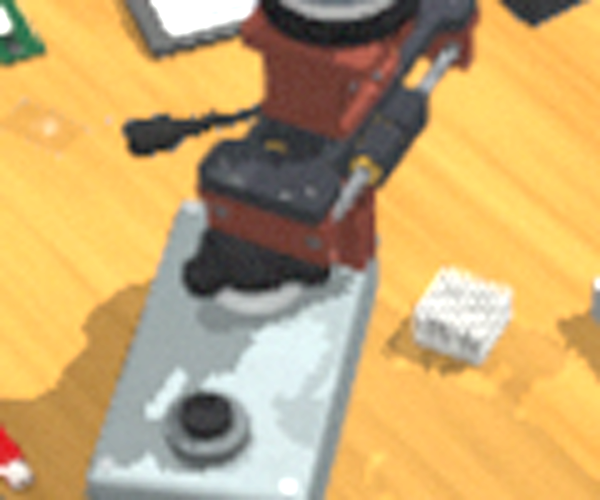

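The finger is against the right lobe at (315,265), partly turned. Continue the orbit.

Call:
send_rows([
  [0,[-0.0016,-0.0029,0],4],
  [0,[-0.0016,-0.0029,0],4],
  [0,[-0.0016,-0.0029,0],4],
  [0,[-0.0016,-0.0029,0],4],
  [0,[0,0,0],0],
])

```text
time: 10.2
tool_pos: [0.6615, 0.0434, 0.0836]
tcp_rot: [179.9, 0.0, 100.0]
force: [2.5, 0.8, 0.3]
gripper_width: 0.0002
grip_force: 1.0
```

```bash
python3 to.py 0.629 0.079 0.082; python3 - <<'E'
from meas import *
s=snap('scene');P=cloud(s)
hd=(s['depth']>0)&(np.linalg.norm(P[...,:2]-[.629,.079],axis=2)<0.045)&(P[...,2]>.07)&(P[...,2]<.11)&(s['color'].max(2)<70)
print(hd.sum(),np.percentile(P[hd][:,2],[50,70,80,90,95,98]))
cv2.imwrite('pics/s5.png',np.clip(cv2.resize(s['color'][150:250,230:350],None,fx=5,fy=5,interpolation=cv2.INTER_CUBIC).astype(float)*1.6,0,255).astype(np.uint8))
E
```

```text
10.2 [0.6615 0.0434 0.0836] [179.9131   0.0077 100.0292] [2.5139 0.8342 0.3126] 0.0002418651823558188
tool shift [ 0.0408 -0.0258  0.0016]
183 [0.0913 0.0931 0.094  0.095  0.0964 0.0988]
```

View pics/s5.png

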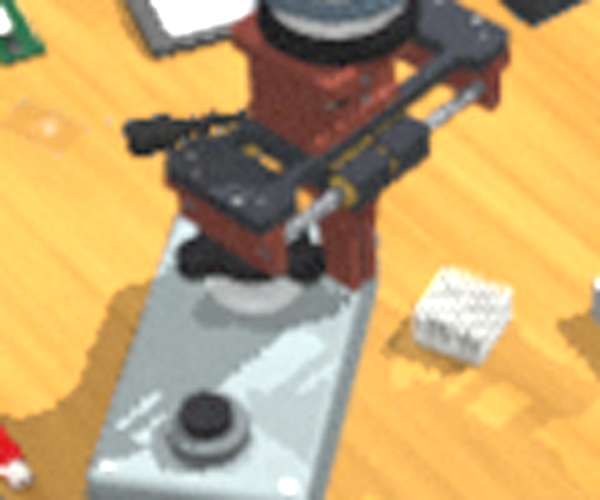

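Force 2.6 N against the finger along its push direction; the lobe at (310,262) is being pushed. Continue.

Call:
send_rows([
  [0,[-0.0016,-0.0029,0],4],
  [0,[-0.0016,-0.0029,0],4],
  [0,[0,0,0],0],
])

```text
time: 10.62
tool_pos: [0.6562, 0.0394, 0.0836]
tcp_rot: [179.9, 0.0, 92.1]
force: [2.5, -0.4, 0.6]
gripper_width: -0.0
grip_force: 1.3
```

```bash
cat > ht.py <<'E'
from meas import *
for n in ('scene','top'):
    s=snap(n);P=cloud(s)
    hd=(s['depth']>0)&(np.linalg.norm(P[...,:2]-[.629,.079],axis=2)<0.045)&(P[...,2]>.07)&(P[...,2]<.11)&(s['color'].max(2)<70)
    print(n,hd.sum(),np.percentile(P[hd][:,2],[50,70,80,90,95,98]) if hd.sum() else '')
    bt=(s['depth']>0)&(np.linalg.norm(P[...,:2]-[.592,.047],axis=2)<0.14)&(abs(P[...,2]-0.055)<0.006)
    print(cv2.minAreaRect((P[bt][:,:2]*1000).astype(np.float32)))
E
python3 to.py 0.629 0.079 0.082; python3 ht.py
```

```text
10.625 [0.6562 0.0394 0.0836] [179.9266   0.002   92.0566] [ 2.5072 -0.3949  0.6141] -4.8457224512458226e-05
tool shift [ 0.0406 -0.0258  0.0015]
scene 201 [0.092  0.0939 0.0951 0.0972 0.0988 0.0996]
((593.4511108398438, 47.392005920410156), (198.3264923095703, 110.41180419921875), 41.97870635986328)
top 0 
((559.0598754882812, 9.429458618164062), (91.2412338256836, 100.23941040039062), 41.554534912109375)
```

Call:
send_rows([
  [0,[0.0039,0.0055,0],-8],
  [0,[0.0039,0.0055,0],-8],
  [0,[0.0039,0.0055,0],-8],
  [0,[0.0039,0.0055,0],-8],
  [0,[0.0039,0.0055,0],-8],
  [0,[0,0.01,0],0],
  [0,[0,0,-0.03],0],
  [0,[0,0,-0.04],0],
  [0,[0,0,-0.03],0],
  [0,[-0.01,0.02,0],0],
  [0,[0,0,0],0],
])

```text
time: 12.1
tool_pos: [0.7053, 0.0789, 0.1834]
tcp_rot: [180.0, 0.0, 131.9]
force: [0.4, -0.3, -0.2]
gripper_width: 0.0006
grip_force: 0.0
```

```bash
python3 ht.py; python3 to.py 0.5472 0.0056 0.14
```

```text
scene 411 [0.0946 0.0972 0.0983 0.0996 0.1006 0.1015]
((595.7789916992188, 48.93363952636719), (202.92149353027344, 110.8700180053711), 42.261810302734375)
top 227 [0.0914 0.0939 0.0958 0.0978 0.0989 0.1   ]
((583.7030029296875, 37.93879699707031), (167.052001953125, 110.03556823730469), 41.98325729370117)
12.2 [0.7035 0.0785 0.1823] [-179.9005   -0.0696  131.8886] [-1.0558 -0.2763 -0.019 ] 0.00042085586968395645
tool shift [ 0.0501 -0.165   0.0426]
```

Popped up (head top back at ~0.100), box unmoved. Over to reset.

Call:
send_rows([
  [0,[0.0125,-0.041,0],0],
  [0,[0.0125,-0.041,0],0],
  [0,[0.0125,-0.041,0],0],
  [0,[0.0125,-0.042,0],0],
  [0,[0,0,0],0],
  [0,[0,0,0.03],0],
  [0,[0,0,0.03],0],
  [0,[0,0,0.02],0],
  [0,[0,0,0.004],0],
  [0,[0,0,0],0],
])

```text
time: 13.45
tool_pos: [0.5487, 0.0056, 0.0992]
tcp_rot: [-180.0, -0.0, 131.9]
force: [0.1, -0.0, -1.0]
gripper_width: 0.0005
grip_force: 0.0
```

```bash
python3 to.py 0.5472 0.0056 0.0875
```

```text
13.45 [0.5487 0.0056 0.0992] [-179.9999   -0.0015  131.9333] [ 0.0528 -0.0088 -0.9525] 0.0004797579656082984
tool shift [ 0.001  -0.0011  0.0117]
```

Call:
send_rows([
  [0,[0.001,-0.001,0.003],0],
  [0,[0,0,0.0015],0],
  [0,[0,0,0.0015],0],
  [0,[0,0,0.0012],0],
  [0,[0,0,0.0012],0],
  [0,[0,0,0.0012],0],
  [0,[0,0,0.0012],0],
  [0,[0,0,0.0005],0],
  [0,[0,0,0],0],
])

```text
time: 14.58
tool_pos: [0.547, 0.0055, 0.0883]
tcp_rot: [180.0, 0.0, 131.9]
force: [-1.1, 0.8, 7.3]
gripper_width: 0.0007
grip_force: 3.4
```

Call:
send_rows([
  [0,[0,0,0.0006],0],
  [0,[0,0,0.0006],0],
  [0,[0,0,0],0],
])

```text
time: 14.95
tool_pos: [0.5471, 0.0055, 0.088]
tcp_rot: [180.0, 0.0, 131.9]
force: [-4.1, 0.0, 17.2]
gripper_width: 0.0004
grip_force: 8.6
```

Fully in (17 N at the end stop). Let go and retreat.

Call:
send_rows([
  [0,[0,0,-0.004],0],
  [0,[0,0,-0.01],0],
  [0,[0,0,-0.04],0],
  [0,[0,0,-0.05],0],
  [0,[0,0,-0.05],0],
  [0,[0.05,0,0],0],
  [0,[0.05,0,0],0],
  [0,[0.05,0,0],0],
  [0,[0,0,0],0],
  [0,[0,0,0],0],
])

```text
time: 16.2
tool_pos: [0.447, 0.117, 0.241]
tcp_rot: [180.0, 0.0, 132.0]
force: [-0.4, -0.8, -0.5]
gripper_width: 0.0004
grip_force: 0.0
```

```bash
python3 meas.py; python3 - <<'E'
from h import *
s=snap('scene');cv2.imwrite('pics/s6.png',cv2.resize(s['color'][140:320,190:370],None,fx=3,fy=3,interpolation=cv2.INTER_CUBIC))
for l in ['stop_lobe','pad_box','heatsink','usb_stick']:
    for r in spotter.spot_point('scene',l)[:4]: print(l,r['score'],r['centre'])
E
```

```text
scene boxtop ((594.6426391601562, 48.419654846191406), (204.28152465820312, 110.06397247314453), 41.893375396728516) 0.05629165432678668
head n 421 zmax 0.10064406496008102
dome mean [0.6268 0.0767 0.0975] 214 mincircle ((628.2237548828125, 77.65054321289062), 41.980655670166016)
reset [0.5453 0.0036 0.0764] 83 0.07942088917574538 ((544.9239501953125, 4.666013717651367), 17.013484954833984)
dist 0.10947264916510589 box y angle 41.91493975351275
top boxtop ((596.0221557617188, 48.92560577392578), (200.03759765625, 109.915771484375), 41.96571731567383) 0.054195422062412124
head n 531 zmax 0.10028143777163398
dome mean [0.6293 0.0781 0.0966] 226 mincircle ((629.5407104492188, 79.31456756591797), 42.131221771240234)
reset [0.548  0.0053 0.0751] 78 0.07906218100881651 ((545.4854736328125, 2.0051562786102295), 17.004844665527344)
dist 0.10909105917601256 box y angle 41.8249562854366
stop_lobe 0.87 [438.5, 394.1]
stop_lobe 0.79 [297.4, 338.8]
stop_lobe 0.76 [203.8, 157.2]
stop_lobe 0.58 [200.8, 295.7]
pad_box 0.62 [289.6, 268.8]
heatsink 0.81 [216.5, 325.2]
heatsink 0.64 [192.9, 279.1]
usb_stick 0.62 [241.7, 230.2]
```

View pics/s6.png

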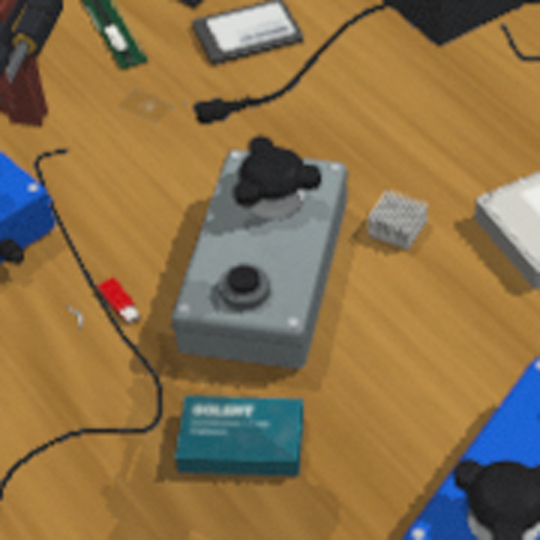

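The picture shows the mushroom up and turned back (270,170), the reset button out (243,283), and the box and loose things where they were. I'm handing in.

```bash
python3 -c "
from bench import job
print(job.close_job())"
```

```text
the job is handed in; nothing more can be done
None
```

I latched the stop, released it by twisting a lobe clockwise, then pressed and let go of reset; the last pictures show both buttons out and the box and loose things unmoved, and I handed the job in (no verdict was returned).

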